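# Slide the memo slate out over the riser's edge to its line

### The arm

A 7-joint arm with a two-finger parallel gripper is mounted at the origin on a cart in front of the work surface, level with it; the furniture and walls round the work are solid. World frame = base frame: x ahead of the robot, y to its left, z up, the work surface at z = 0. Lengths are in m, angles in rad, forces in N, time in s.
With the tool pointing down it reaches from about 0.425 to 0.875 m from the base axis. Payload 4.7 kg.
Tool frame: the origin (TCP) lies at the very end of the fingers, on their centre line; the grasp point (between the pads) lies 19 mm behind it; z points along the fingers, y is the direction in which the jaws open and shut (so a half turn about z gives the same grasp; the last joint's range is limited). The gripper opens to 85 mm and grips with 20 to 120 N. Pads are 22 mm wide; open, the fingers measure 114 mm over their backs; the gripper's body (76 mm by 85 mm) begins 54 mm behind the grasp point. The pads swing forward as they close: fully open they stand 13 mm farther back than shut.
Start: joints at [-1.283, 0.321, -0.07, 1.45, 0.023, 1.371, -0.057], TCP at [0.176, 0.626, 0.231] pointing down, gripper open.
Joint ranges: [-2.86, 2.86], [-0.3, 2.09], [-1.38, 1.24], [0.06, 2.45], [-1.56, 4.7], [0.09, 2.05], [-2.69, 2.69]. Speed limits (rad/s): [2.57, 2.57, 3.14, 3.14, 3.14, 3.14, 3.14].

### API

Orientations are given as a rotation vector (axis times angle).
In Python, from bench import env, viewer, ticket gives the robot as it stands. The module is installed in compiled form; this text tells all that it offers.
- The arm moves only by the tool drive_tool, never from a script. Its argument "moves" is a list of rows, each an object of numbers: "ax", "ay", "az": the turn, a rotation vector about the world's x, y, z in rad; "dx", "dy", "dz": the shift along the world's x, y, z in m; "gripper": the closure, from 0 (fully open) to 1 (shut). In form: [{"ax": .., "ay": .., "az": .., "dx": .., "dy": .., "dz": .., "gripper": ..}, ...]. A call has 1 to 10 rows; each row is the pose to reach, as a shift and turn from the pose measured when the call began; what a row does not reach only later rows make up. A row lasts 1/12 s, in which the tool goes at most 41.7 mm and 7.16 degrees, less where a joint would pass 70% of its speed; a pose out of reach is approached as far as the arm can. A call with a gripper value outside its range is refused whole. The fingers move at their own pace and stop on an object; the grip force is fixed at half the most. Time passes only in rows, so rows that repeat a pose let the fingers close. It gives the time, the measured TCP pose, the force and the opening at its end, in the units of the state.
- env.sense(): the state, without advancing time (a new reading comes with each control period).
- viewer.read_camera(name): name is "side" or "top" or "wrist"; returns the picture (480x640x3 uint8, red, green, blue); there is no depth.
- viewer.camera_params(name): a dict with "vfov" (degrees; the focal length in pixels is half the picture's height over the tangent of half this angle, whatever the lens; pixels are square), "cx", "cy" (the principal point, pixels), "R" (3x3) and "t" (3): a world point X has camera coordinates R X + t; the wrist camera has in their place "hand_eye" (4x4, takes a point from camera to tool coordinates, whose origin is the TCP and whose axes are the flange's). Camera axes: x right, y down, z forward; pixel columns grow to the right and rows downward; lengths in m; the calibration is good to about 2 mm. A picture is of the moment at which its call begins: read the wrist's pose just before it. camera_params takes no time and is no camera call.
- ticket.sign_off(): hands the job in, once; it reports no verdict.
The state is a dict: "clock": time; "joint_positions": joint angles; "dq": joint speeds; "effort": joint torques, N m; "position": TCP position; "tcp_rot": TCP orientation; "wrist_force": force on the tool from outside, world axes, zero at the start; "torque": the same for the moment, N m; "finger_gap": finger opening in m.
Only numpy, scipy, OpenCV 4.12 (cv2) and the standard library are available. Lean on these libraries where they do the work, as an engineer would, in place of code of your own. Each camera call takes 0.05 s, during which the arm holds its last target.

### The job

Push the white memo slate across the desk riser until it sticks out over the riser's front edge exactly as far as its red line, the line lying along the edge and the slate square with it, so that somebody can pick it up by the overhanging end. Only slide it with the fingertips: do not pinch, lift or tip it, and leave the green slate and everything else where they are.

Things in the scene. Friction and masses are not known exactly. Their poses are not given: they have to be found in the camera images.
- white_slate: the part to slide: white-faced memo slate, grey frame, 100 mm (its x) x 120 mm (its y) x 8 mm, about 0.15 kg, lying loose and flat on the riser; origin at the centre of its underside; front edge (towards the robot) at its x = -50 mm, rear at +50 mm. A red line 4 mm wide crosses its face parallel to the front edge, 35 mm behind it. Starts up to 0.2 rad askew, front edge 15 to 45 mm behind the riser's
- white_slate_line (a point): middle of the red line, on the slate's top face (slate frame x = -15 mm, y = 0, z = 8 mm); axes as the slate's
- riser: low wooden desk riser, fixed to the desk: flat board 210 mm (its x) x 440 mm (its y), 16 mm thick, top face 70 mm above the desk, on two side panels; origin on the desk under its centre; its -x side is the front, towards the robot; turned up to 0.12 rad
- riser_edge (a point): middle of the top front edge of the riser (riser frame x = -105 mm, y = 0, z = 70 mm); axes as the riser's: -x points out over the edge, y runs along the edge, z up
- green_slate: green-faced memo slate, 100 x 120 x 8 mm, dark wooden frame, yellow line; lies beside the white one on the riser, either to its left or its right; origin at the centre of its underside. A bystander: must not be moved
- eraser: small blue and white eraser, 19 x 43 x 12 mm, lying on the riser between the two slates; origin at the centre of its underside. A bystander
- mug: green and white mug, 78 x 109 x 101 mm, on the desk left of the riser; origin at the centre of its underside. A bystander
- correction_bottle: small white bottle with a green band, 30 mm across, 74 mm tall, on the desk left of the riser; origin at the centre of its underside. A bystander
- glue_stick: yellow glue stick standing upright, 26 mm across, 93 mm tall, on the desk right of the riser; origin at the centre of its underside. A bystander
- stapler: red stapler, 36 x 141 x 47 mm, on the desk right of the riser; origin at the centre of its underside. A bystander

How it is judged:
At the end, for the whole second after the job is handed in: the white slate lies flat and still on the riser, whole width on the board, the middle of its red line within 6 mm of the riser's front edge, the slate square with the edge to within 0.07 rad, and every bystander within 10 mm of where it was (x of white_slate_line in the frame of riser_edge between -0.006 and 0.006 m and z of white_slate_line in the frame of riser_edge between 0.004 and 0.012 m and angle between the x axis of white_slate and the x axis of riser, either way round below 0.07 rad and y of white_slate_line in the frame of riser_edge between -0.165 and 0.165 m and angle between white_slate's own z axis and vertical below 0.04 rad and linear speed of white_slate below 0.01 m/s and distance of each of green_slate, eraser, mug, correction_bottle, glue_stick, stapler from where it was at the start of the episode below 0.01 m); the robot touches nothing.
It fails at once if the white slate is lifted or tipped up (z of white_slate_line in the frame of riser_edge above 0.018 m or angle between white_slate's own z axis and vertical above 0.12 rad).
It fails at once if the green slate or the eraser is moved by more than 10 mm (distance of any of green_slate, eraser from where it was at the start of the episode above 0.01 m).
It fails at once if the mug, bottle, glue stick or stapler is moved by more than 10 mm (distance of any of mug, correction_bottle, glue_stick, stapler from where it was at the start of the episode above 0.01 m).
It also fails if it takes over 42 s, if anything falls off the work surface, if the arm or the gripper's body presses on something with over 40 N, if the wrist force passes 120 N, or if a joint passes its speed limit or range.

## Working session

There is one attempt and no reset: what is moved stays moved. The work goes in short steps, Python scripts to look and compute and a tool call to move; the robot and the scene stay as the last step left them, time stands still between calls to the robot, and variables do not carry over. Pictures are saved under pics/ and viewed, and the job is handed in when it is done.

Besides the shell and the picture viewer there is one more tool, called after "Emit:" as name(argument=value, ...), one argument or row to a line, values as JSON. drive_tool: Moves the arm, as the interface text tells. Its arguments: {"type":"object","properties":{"moves":{"type":"array","items":{"type":"object","properties":{"ax":{"type":"number"},"ay":{"type":"number"},"az":{"type":"number"},"dx":{"type":"number"},"dy":{"type":"number"},"dz":{"type":"number"},"gripper":{"type":"number"}}}}},"required":["moves"]}

```bash
mkdir -p pics; python3 - <<'E'
from bench import env, viewer, ticket
import cv2, numpy as np
s=env.sense(); print({k:np.round(v,3) for k,v in s.items()})
for n in ["top","side"]:
    im=viewer.read_camera(n); cv2.imwrite(f"pics/{n}0.png",im[:,:,::-1]); print(n,viewer.camera_params(n))
print(viewer.camera_params("wrist"))
E
```

```text
{'clock': np.float64(0.0), 'joint_positions': array([-1.283,  0.322, -0.07 ,  1.452,  0.023,  1.371, -0.057]), 'dq': array([-0.001, -0.001,  0.001, -0.003,  0.001,  0.001, -0.   ]), 'effort': array([-0.0000e+00, -4.9358e+01, -3.8200e-01, -3.1434e+01,  1.3000e-02,
        1.1000e-02, -0.0000e+00]), 'position': array([0.176, 0.625, 0.23 ]), 'tcp_rot': array([-4.290e-01, -3.112e+00,  3.000e-03]), 'wrist_force': array([-0.825,  1.011, -0.686]), 'torque': array([ 0.008, -0.07 , -0.032]), 'finger_gap': np.float64(0.085)}
top {'vfov': 44.909001692534446, 'cx': 322.47474525602166, 'cy': 245.49021648411176, 'R': array([[-0.02523154, -0.9996193 ,  0.01116352],
       [-0.99768246,  0.02447363, -0.06348826],
       [ 0.06319088, -0.01273956, -0.99792015]]), 't': array([0.05146513, 0.51325533, 1.55443806])}
side {'vfov': 42.07785307187729, 'cx': 308.9469121252604, 'cy': 232.12140413330349, 'R': array([[ 0.9285491 , -0.37098684,  0.01285836],
       [-0.15591511, -0.42120977, -0.89346114],
       [ 0.33687839,  0.82761772, -0.4489564 ]]), 't': array([-0.45160118,  0.19194501,  1.4747946 ])}
{'vfov': 67.44992887409843, 'cx': 316.76910574216726, 'cy': 239.06319160551166, 'hand_eye': array([[-4.56922414e-04, -9.57529008e-01, -2.88336591e-01,
         7.34310330e-02],
       [ 9.99999612e-01, -6.54628966e-04,  5.89255727e-04,
        -2.25890706e-05],
       [-7.52982936e-04, -2.88336210e-01,  9.57528936e-01,
        -1.41898463e-01],
       [ 0.00000000e+00,  0.00000000e+00,  0.00000000e+00,
         1.00000000e+00]])}
```

View pics/top0.png

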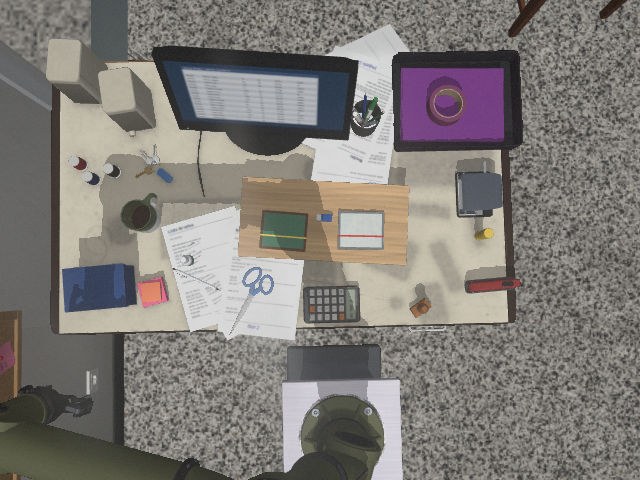

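View pics/side0.png

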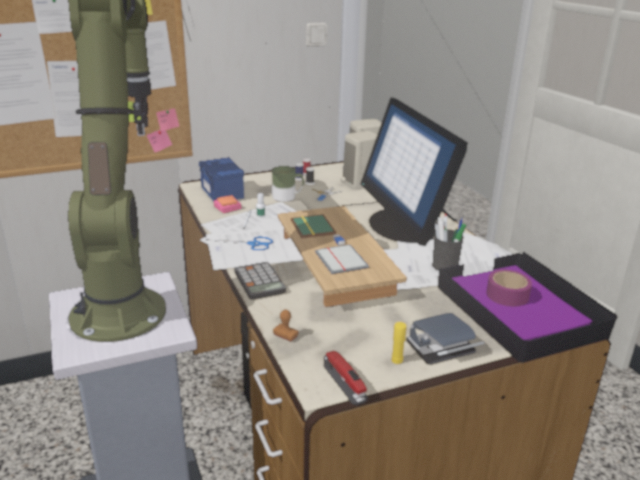

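```bash
cat > h.py <<'E'
import numpy as np, cv2
from scipy.spatial.transform import Rotation as Ro
from bench import env, viewer, ticket
def cam(name,pose=None):
    p=viewer.camera_params(name); f=240/np.tan(np.radians(p['vfov'])/2)
    if name!='wrist': 
        R=np.array(p['R']).T; c=-R@np.array(p['t'])
    else:
        T=np.eye(4); T[:3,:3]=Ro.from_rotvec(pose[1]).as_matrix(); T[:3,3]=pose[0]
        M=T@np.array(p['hand_eye']); R=M[:3,:3]; c=M[:3,3]
    return f,p['cx'],p['cy'],R,c
def cast(C,uv,z):
    f,cx,cy,R,c=C; uv=np.atleast_2d(np.asarray(uv,float))
    d=np.c_[(uv[:,0]-cx)/f,(uv[:,1]-cy)/f,np.ones(len(uv))]@R.T
    return c+d*((z-c[2])/d[:,2])[:,None]
def proj(C,X):
    f,cx,cy,R,c=C; q=(np.atleast_2d(X)-c)@R
    return np.c_[cx+f*q[:,0]/q[:,2],cy+f*q[:,1]/q[:,2]]
def snap(name,fn):
    s=env.sense(); im=viewer.read_camera(name); cv2.imwrite(fn,im[:,:,::-1])
    return im,cam(name,(s['position'],s['tcp_rot']))
E
python3 - <<'E'
from h import *
np.set_printoptions(precision=4,suppress=True)
C=cam('top')
print('riser corners',cast(C,[(238,256),(407,264),(409,186),(242,178)],.07))
print('white',cast(C,[(338,247),(383,249),(384,211),(340,210)],.078))
print('green',cast(C,[(260,247),(305,250),(308,214),(263,211)],.078))
print('eraser',cast(C,[(325,217)],.082))
print('base mon',cast(C,[(255,153),(345,132)],.0), cast(C,[(170,130),(352,138)],.15))
im=cv2.imread('pics/top0.png')[160:280,220:430]; cv2.imwrite('pics/top0c.png',cv2.resize(im,None,fx=3.8,fy=3.8,interpolation=cv2.INTER_CUBIC))
E
```

```text
riser corners [[ 0.4889  0.26    0.07  ]
 [ 0.4572 -0.18    0.07  ]
 [ 0.6623 -0.1923  0.07  ]
 [ 0.6937  0.2462  0.07  ]]
white [[ 0.5055 -0.0008  0.078 ]
 [ 0.4975 -0.1176  0.078 ]
 [ 0.5967 -0.1234  0.078 ]
 [ 0.6021 -0.0086  0.078 ]]
green [[0.5105 0.2016 0.078 ]
 [0.4998 0.0851 0.078 ]
 [0.5936 0.0751 0.078 ]
 [0.6042 0.1921 0.078 ]]
eraser [[0.5842 0.0311 0.082 ]]
base mon [[ 0.7753  0.218   0.    ]
 [ 0.8285 -0.0318  0.    ]] [[ 0.8042  0.4138  0.15  ]
 [ 0.7737 -0.0403  0.15  ]]
```

View pics/top0c.png

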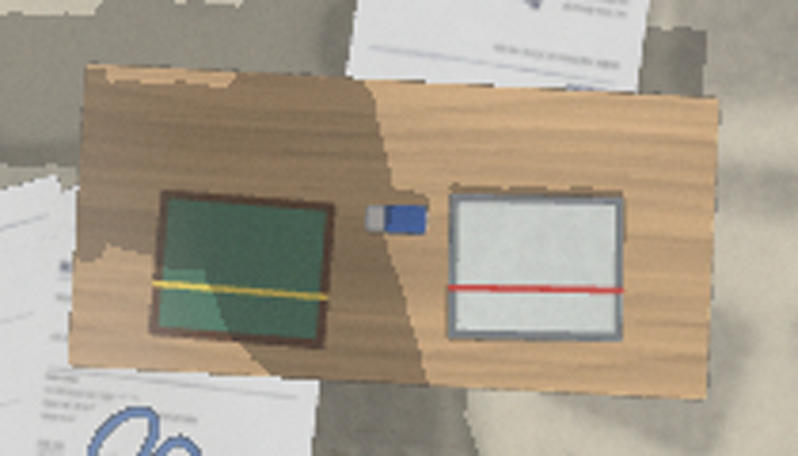

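Emit:
drive_tool(
  moves=[
    {"dx": 0.02, "dy": -0.034, "dz": 0.005, "az": 0.02, "gripper": 0.3},
    {"dx": 0.04, "dy": -0.068, "dz": 0.01, "az": 0.04, "gripper": 0.3},
    {"dx": 0.06, "dy": -0.102, "dz": 0.015, "az": 0.06, "gripper": 0.3},
    {"dx": 0.08, "dy": -0.136, "dz": 0.02, "az": 0.08, "gripper": 0.3},
    {"dx": 0.1, "dy": -0.17, "dz": 0.02, "az": 0.1, "gripper": 0.3},
    {"dx": 0.12, "dy": -0.205, "dz": 0.02, "az": 0.12, "gripper": 0.3},
    {"dx": 0.14, "dy": -0.24, "dz": 0.02, "az": 0.14, "gripper": 0.3},
    {"dx": 0.16, "dy": -0.275, "dz": 0.02, "az": 0.16, "gripper": 0.3},
    {"dx": 0.18, "dy": -0.31, "dz": 0.02, "az": 0.18, "gripper": 0.3},
    {"dx": 0.2, "dy": -0.345, "dz": 0.02, "az": 0.2, "gripper": 0.3},
  ],
)

```text
$.moves[0]: bad value
```

Emit:
drive_tool(
  moves=[
    {"ax": 0, "ay": 0, "az": 0.02, "dx": 0.02, "dy": -0.034, "dz": 0.005, "gripper": 0.3},
    {"ax": 0, "ay": 0, "az": 0.04, "dx": 0.04, "dy": -0.068, "dz": 0.01, "gripper": 0.3},
    {"ax": 0, "ay": 0, "az": 0.06, "dx": 0.06, "dy": -0.102, "dz": 0.015, "gripper": 0.3},
    {"ax": 0, "ay": 0, "az": 0.08, "dx": 0.08, "dy": -0.136, "dz": 0.02, "gripper": 0.3},
    {"ax": 0, "ay": 0, "az": 0.1, "dx": 0.1, "dy": -0.17, "dz": 0.02, "gripper": 0.3},
    {"ax": 0, "ay": 0, "az": 0.12, "dx": 0.12, "dy": -0.205, "dz": 0.02, "gripper": 0.3},
    {"ax": 0, "ay": 0, "az": 0.14, "dx": 0.14, "dy": -0.24, "dz": 0.02, "gripper": 0.3},
    {"ax": 0, "ay": 0, "az": 0.16, "dx": 0.16, "dy": -0.275, "dz": 0.02, "gripper": 0.3},
    {"ax": 0, "ay": 0, "az": 0.18, "dx": 0.18, "dy": -0.31, "dz": 0.02, "gripper": 0.3},
    {"ax": 0, "ay": 0, "az": 0.2, "dx": 0.2, "dy": -0.345, "dz": 0.02, "gripper": 0.3},
  ],
)

```text
clock: 0.93
position: [0.3761, 0.2782, 0.2501]
tcp_rot: [-0.114, -3.139, 0.003]
wrist_force: [0.4, 0.2, -0.4]
finger_gap: 0.0594
```

Emit:
drive_tool(
  moves=[
    {"ax": 0, "ay": 0, "az": 0, "dx": 0.02, "dy": -0.034, "dz": 0, "gripper": 0.3},
    {"ax": 0, "ay": 0, "az": 0, "dx": 0.04, "dy": -0.068, "dz": 0, "gripper": 0.3},
    {"ax": 0, "ay": 0, "az": 0, "dx": 0.06, "dy": -0.102, "dz": 0, "gripper": 0.3},
    {"ax": 0, "ay": 0, "az": 0, "dx": 0.08, "dy": -0.136, "dz": 0, "gripper": 0.3},
    {"ax": 0, "ay": 0, "az": 0, "dx": 0.1, "dy": -0.17, "dz": 0, "gripper": 0.3},
    {"ax": 0, "ay": 0, "az": 0, "dx": 0.12, "dy": -0.205, "dz": 0, "gripper": 0.3},
    {"ax": 0, "ay": 0, "az": 0, "dx": 0.145, "dy": -0.24, "dz": 0, "gripper": 0.3},
    {"ax": 0, "ay": 0, "az": 0, "dx": 0.165, "dy": -0.275, "dz": 0, "gripper": 0.3},
    {"ax": 0, "ay": 0, "az": 0, "dx": 0.19, "dy": -0.31, "dz": 0, "gripper": 0.3},
    {"ax": 0, "ay": 0, "az": 0, "dx": 0.204, "dy": -0.343, "dz": 0, "gripper": 0.3},
  ],
)

```text
clock: 1.77
position: [0.5814, -0.0663, 0.2497]
tcp_rot: [0.113, 3.139, -0.003]
wrist_force: [-0.1, 0.6, 0.5]
finger_gap: 0.0597
```

Emit:
drive_tool(
  moves=[
    {"ax": 0, "ay": 0, "az": 0, "dx": 0, "dy": 0, "dz": 0, "gripper": 0.3},
    {"ax": 0, "ay": 0, "az": 0, "dx": 0, "dy": 0, "dz": 0, "gripper": 0.3},
  ],
)

```text
clock: 1.93
position: [0.5813, -0.0696, 0.249]
tcp_rot: [-0.122, -3.138, 0.006]
wrist_force: [-0.3, 0.9, 0.3]
finger_gap: 0.0597
```

```bash
python3 - <<'E'
from h import *
im,C=snap('wrist','pics/w1.png'); np.savez('w1.npz',R=C[3],c=C[4],k=C[:3]); s=env.sense(); print(s['clock'],s['position'],s['tcp_rot'],s['finger_gap'],s['wrist_force'])
E
```

```text
1.9833 [ 0.58104975 -0.06685472  0.24898705] [-0.11627884 -3.13808272  0.00362402] 0.05989121493286345 [-0.22078301 -0.5229218  -0.16757892]
```

View pics/w1.png

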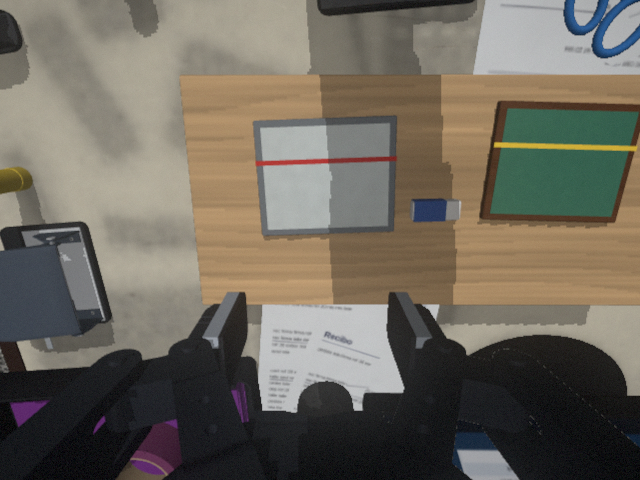

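```bash
cat >> h.py <<'E'
def redpts(im):
    hsv=cv2.cvtColor(np.ascontiguousarray(im),cv2.COLOR_RGB2HSV)
    m=((hsv[...,0]<8)|(hsv[...,0]>172))&(hsv[...,1]>130)&(hsv[...,2]>70)
    return m
def edge_cols(im,cols,r0,r1,sign=0):
    g=im.astype(float).sum(2); g=cv2.GaussianBlur(g,(5,1),0)
    out=[]
    for c in cols:
        d=np.diff(g[r0:r1,c]); 
        if sign: d=d*sign
        else: d=abs(d)
        k=int(np.argmax(d)); k0=max(k-2,0); w=np.clip(d[k0:k+3],0,None)
        out.append((c,r0+(w*np.arange(k0,k0+len(w))).sum()/w.sum()+0.5))
    return np.array(out)
def fit(P):
    # x as a function of y, robust
    P=P.copy()
    for _ in range(5):
        a=np.polyfit(P[:,1],P[:,0],1); r=P[:,0]-np.polyval(a,P[:,1])
        k=abs(r)<max(2.5*np.median(abs(r)),3e-4)
        if k.all(): break
        P=P[k]
    return a,len(P),np.std(P[:,0]-np.polyval(a,P[:,1]))
E
python3 - <<'E'
from h import *
np.set_printoptions(precision=4,suppress=True)
im=cv2.imread('pics/w1.png')[:,:,::-1]; d=np.load('w1.npz'); C=(*d['k'],d['R'],d['c'])
m=redpts(im); m[:110]=0;m[210:]=0;m[:,:240]=0;m[:,410:]=0
cols=[c for c in range(262,392) if m[:,c].any()]
rl=np.array([(c,np.flatnonzero(m[:,c]).mean()) for c in cols]); print(rl[0],rl[-1],len(rl))
ed=edge_cols(im,range(195,440),66,84); print(ed[::40])
rr=edge_cols(im,range(275,385),222,245); fr=edge_cols(im,range(265,390),105,128)
for n,p,z in (('red',rl,.078),('edge',ed,.07),('rear',rr,.078),('front',fr,.078)):
    X=cast(C,p,z); a,k,s=fit(X); print(n,'x=',a,'at y=-.065:',np.polyval(a,-.065),'yaw',-np.arctan(a[0]),k,s, X[0],X[-1])
print('corners white',cast(C,[(254,121),(396,116),(394,231),(265,235)],.078))
print('eraser',cast(C,[(412,199),(412,221),(460,200),(460,220)],.082))
print('riser right',cast(C,[(181,75),(203,304)],.07))
print('green',cast(C,[(499,101),(482,219)],.078))
cv2.imwrite('pics/w1c.png',cv2.resize(im[60:250,180:460,::-1],None,fx=2.8,fy=2.8,interpolation=cv2.INTER_CUBIC))
E
```

```text
[262.  162.5] [391.  158.5] 130
[[195.      75.4527]
 [235.      75.1219]
 [275.      75.1867]
 [315.      74.2575]
 [355.      74.5093]
 [395.      75.6578]
 [435.      74.2362]]
red x= [0.0425 0.5353] at y=-.065: 0.5325708749850486 yaw -0.042467188878297354 121 0.00013886270375067895 [ 0.5302 -0.1131  0.078 ] [ 0.5354 -0.0031  0.078 ]
edge x= [0.0735 0.4686] at y=-.065: 0.46385786951249347 yaw -0.07332971028184583 159 0.0001314957378956088 [ 0.4568 -0.1606  0.07  ] [0.4716 0.0388 0.07  ]
rear x= [0.0429 0.5944] at y=-.065: 0.5916226796089313 yaw -0.04284175899469936 110 6.536143816161861e-05 [ 0.5897 -0.1085  0.078 ] [ 0.5939 -0.0105  0.078 ]
front x= [0.0464 0.5064] at y=-.065: 0.5034150614961432 yaw -0.04635055435799214 124 0.0001099226024461815 [ 0.5011 -0.107   0.078 ] [ 0.5061 -0.0042  0.078 ]
corners white [[ 0.4962 -0.1156  0.078 ]
 [ 0.5014  0.0016  0.078 ]
 [ 0.5997 -0.0017  0.078 ]
 [ 0.5945 -0.1182  0.078 ]]
eraser [[0.5709 0.0136 0.082 ]
 [0.5906 0.0135 0.082 ]
 [0.575  0.0551 0.082 ]
 [0.5929 0.0557 0.082 ]]
riser right [[ 0.4555 -0.1721  0.07  ]
 [ 0.6623 -0.1891  0.07  ]]
green [[0.4964 0.0853 0.078 ]
 [0.5946 0.0768 0.078 ]]
```

View pics/w1c.png

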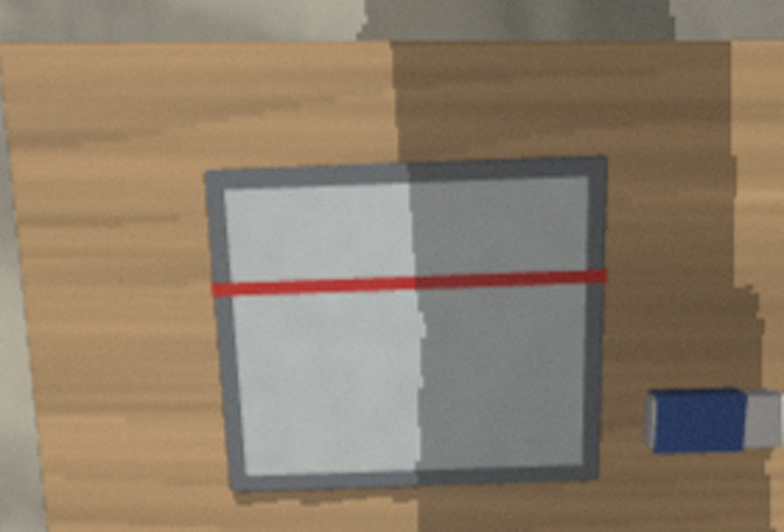

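Emit:
drive_tool(
  moves=[
    {"ax": 0, "ay": 0, "az": 0, "dx": 0.025, "dy": 0.004, "dz": -0.02, "gripper": 0.3},
    {"ax": 0, "ay": 0, "az": 0, "dx": 0.049, "dy": 0.007, "dz": -0.045, "gripper": 0.3},
    {"ax": 0, "ay": 0, "az": 0, "dx": 0.05, "dy": 0.007, "dz": -0.08, "gripper": 0.3},
    {"ax": 0, "ay": 0, "az": 0, "dx": 0.05, "dy": 0.007, "dz": -0.115, "gripper": 0.3},
    {"ax": 0, "ay": 0, "az": 0, "dx": 0.05, "dy": 0.007, "dz": -0.145, "gripper": 0.3},
    {"ax": 0, "ay": 0, "az": 0, "dx": 0.05, "dy": 0.007, "dz": -0.16, "gripper": 0.3},
    {"ax": 0, "ay": 0, "az": 0, "dx": 0.05, "dy": 0.007, "dz": -0.164, "gripper": 0.3},
    {"ax": 0, "ay": 0, "az": 0, "dx": 0.05, "dy": 0.007, "dz": -0.164, "gripper": 0.3},
  ],
)

```text
clock: 2.65
position: [0.6299, -0.0574, 0.0837]
tcp_rot: [-0.112, -3.135, 0.002]
wrist_force: [0.2, -1.1, -0.3]
finger_gap: 0.0598
```

```bash
python3 - <<'E'
from h import *
im,C=snap('wrist','pics/w2.png'); np.savez('w2.npz',R=C[3],c=C[4],k=C[:3]); s=env.sense(); print(s['clock'],s['position'],s['tcp_rot'],s['finger_gap'],s['wrist_force'])
E
```

```text
2.7 [ 0.63111459 -0.0581106   0.08542207] [-1.12975497e-01 -3.13828451e+00  2.21507556e-03] 0.06000176017123574 [ 0.1885698  -0.03774962  1.1027643 ]
```

View pics/w2.png

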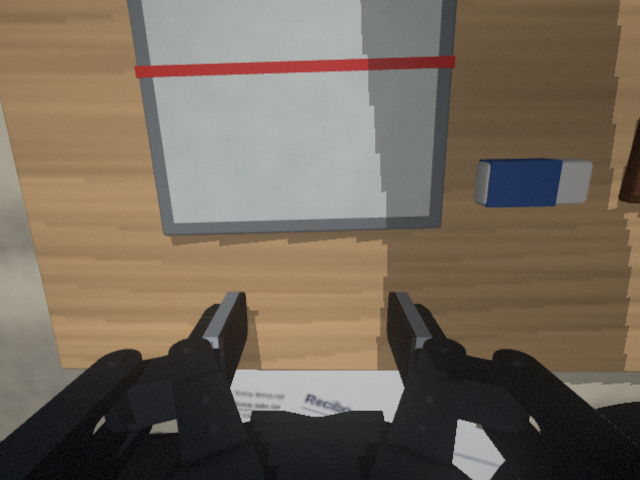

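Emit:
drive_tool(
  moves=[
    {"ax": 0, "ay": 0, "az": 0, "dx": 0, "dy": -0.001, "dz": -0.006, "gripper": 0.3},
    {"ax": 0, "ay": 0, "az": 0, "dx": 0, "dy": -0.001, "dz": -0.011, "gripper": 0.3},
    {"ax": 0, "ay": 0, "az": 0, "dx": 0, "dy": -0.001, "dz": -0.013, "gripper": 0.3},
    {"ax": 0, "ay": 0, "az": 0, "dx": 0, "dy": -0.001, "dz": -0.013, "gripper": 0.3},
  ],
)

```text
clock: 3.03
position: [0.631, -0.059, 0.0724]
tcp_rot: [-0.113, -3.138, 0.002]
wrist_force: [-0.4, -0.3, -0.9]
finger_gap: 0.0596
```

Emit:
drive_tool(
  moves=[
    {"ax": 0, "ay": 0, "az": 0, "dx": 0, "dy": 0, "dz": -0.003, "gripper": 0.3},
    {"ax": 0, "ay": 0, "az": 0, "dx": 0, "dy": 0, "dz": -0.003, "gripper": 0.3},
    {"ax": 0, "ay": 0, "az": 0, "dx": 0, "dy": 0, "dz": -0.003, "gripper": 0.3},
  ],
)

```text
clock: 3.28
position: [0.631, -0.059, 0.0694]
tcp_rot: [-0.113, -3.138, 0.002]
wrist_force: [-1.3, -0.1, -0.4]
finger_gap: 0.0598
```

Emit:
drive_tool(
  moves=[
    {"ax": 0, "ay": 0, "az": 0, "dx": 0, "dy": 0, "dz": -0.002, "gripper": 0.3},
    {"ax": 0, "ay": 0, "az": 0, "dx": 0, "dy": 0, "dz": -0.002, "gripper": 0.3},
    {"ax": 0, "ay": 0, "az": 0, "dx": 0, "dy": 0, "dz": -0.002, "gripper": 0.3},
  ],
)

```text
clock: 3.53
position: [0.6309, -0.059, 0.0673]
tcp_rot: [-0.113, -3.138, 0.002]
wrist_force: [0.1, 0.1, -0.4]
finger_gap: 0.0597
```

Emit:
drive_tool(
  moves=[
    {"ax": 0, "ay": 0, "az": 0, "dx": 0, "dy": 0, "dz": -0.002, "gripper": 0.3},
    {"ax": 0, "ay": 0, "az": 0, "dx": 0, "dy": 0, "dz": -0.002, "gripper": 0.3},
    {"ax": 0, "ay": 0, "az": 0, "dx": 0, "dy": 0, "dz": -0.002, "gripper": 0.3},
  ],
)

```text
clock: 3.78
position: [0.6309, -0.0591, 0.0652]
tcp_rot: [-0.113, -3.138, 0.002]
wrist_force: [-0.1, -0.0, 0.1]
finger_gap: 0.0597
```

Emit:
drive_tool(
  moves=[
    {"ax": 0, "ay": 0, "az": 0, "dx": 0, "dy": 0, "dz": -0.0015, "gripper": 0.3},
    {"ax": 0, "ay": 0, "az": 0, "dx": 0, "dy": 0, "dz": -0.0015, "gripper": 0.3},
    {"ax": 0, "ay": 0, "az": 0, "dx": 0, "dy": 0, "dz": -0.0015, "gripper": 0.3},
  ],
)

```text
clock: 4.03
position: [0.6309, -0.059, 0.0651]
tcp_rot: [-0.113, -3.138, 0.001]
wrist_force: [-3.2, -0.4, 8.2]
finger_gap: 0.0596
```

Emit:
drive_tool(
  moves=[
    {"ax": 0, "ay": 0, "az": 0, "dx": 0, "dy": 0, "dz": -0.0015, "gripper": 0.3},
    {"ax": 0, "ay": 0, "az": 0, "dx": 0, "dy": 0, "dz": -0.0015, "gripper": 0.3},
    {"ax": 0, "ay": 0, "az": 0, "dx": 0, "dy": 0, "dz": -0.0015, "gripper": 0.3},
  ],
)

```text
clock: 4.28
position: [0.6309, -0.059, 0.0651]
tcp_rot: [-0.113, -3.138, -0.0]
wrist_force: [-3.9, 1.3, 8.7]
finger_gap: 0.0597
```

Emit:
drive_tool(
  moves=[
    {"ax": 0, "ay": 0, "az": 0, "dx": 0, "dy": 0, "dz": 0.003, "gripper": 0.3},
    {"ax": 0, "ay": 0, "az": 0, "dx": -0.005, "dy": 0, "dz": 0.003, "gripper": 0.3},
    {"ax": 0, "ay": 0, "az": 0, "dx": -0.01, "dy": 0, "dz": 0.003, "gripper": 0.3},
    {"ax": 0, "ay": 0, "az": 0, "dx": -0.015, "dy": 0, "dz": 0.003, "gripper": 0.3},
    {"ax": 0, "ay": 0, "az": 0, "dx": -0.02, "dy": 0, "dz": 0.003, "gripper": 0.3},
    {"ax": 0, "ay": 0, "az": 0, "dx": -0.024, "dy": 0, "dz": 0.003, "gripper": 0.3},
    {"ax": 0, "ay": 0, "az": 0, "dx": -0.028, "dy": 0, "dz": 0.003, "gripper": 0.3},
    {"ax": 0, "ay": 0, "az": 0, "dx": -0.032, "dy": 0, "dz": 0.003, "gripper": 0.3},
    {"ax": 0, "ay": 0, "az": 0, "dx": -0.036, "dy": 0, "dz": 0.003, "gripper": 0.3},
    {"ax": 0, "ay": 0, "az": 0, "dx": -0.04, "dy": 0, "dz": 0.003, "gripper": 0.3},
  ],
)

```text
clock: 5.12
position: [0.5906, -0.059, 0.0681]
tcp_rot: [-0.113, -3.138, -0.0]
wrist_force: [1.2, 0.1, -0.5]
finger_gap: 0.0597
```

```bash
python3 - <<'E'
from h import *
im,C=snap('wrist','pics/w3.png'); np.savez('w3.npz',R=C[3],c=C[4],k=C[:3]); s=env.sense(); print(s['clock'],s['position'],s['tcp_rot'],s['finger_gap'],s['wrist_force'])
E
```

```text
5.1667 [ 0.58985469 -0.0590474   0.06803946] [-1.13261522e-01 -3.13705539e+00 -8.58156359e-04] 0.05952583758603918 [-0.01562665  0.54295017  0.30495265]
```

View pics/w3.png

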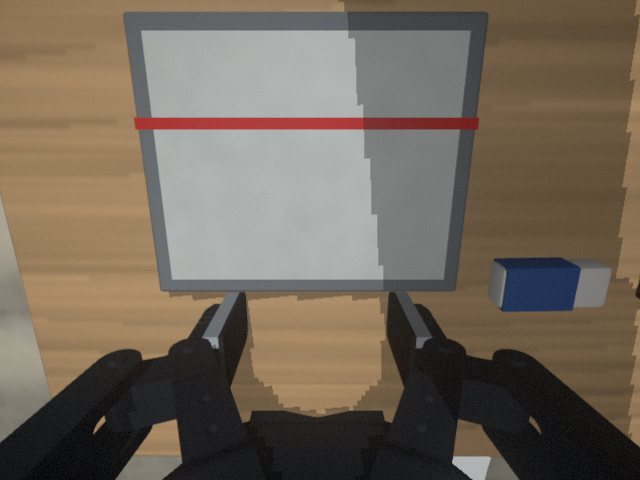

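```bash
cat > m.py <<'E'
from h import *
import sys
np.set_printoptions(precision=4,suppress=True)
def line(tag,r0,r1,c0,c1):
    im=cv2.imread(f'pics/{tag}.png')[:,:,::-1]; d=np.load(f'{tag}.npz'); C=(*d['k'],d['R'],d['c'])
    m=redpts(im); m[:r0]=0;m[r1:]=0;m[:,:c0]=0;m[:,c1:]=0
    cols=[c for c in range(640) if m[:,c].sum()>2]
    rl=np.array([(c,np.flatnonzero(m[:,c]).mean()) for c in cols]); X=cast(C,rl,.078); a,k,s=fit(X)
    ym=X[:,1].mean(); x=np.polyval(a,ym)
    print('red x',x,'y',ym,'len',np.linalg.norm(X[0]-X[-1]),'yaw',-np.arctan(a[0]),k,s)
    e=np.polyval([.0735,.4686],ym); print('dist to w1 edge',(x-e)*np.cos(.0733),'skew',-np.arctan(a[0])+.0733)
    return im,C
E
python3 -c "
from m import *
line('w3',100,150,100,520)"
```

```text
red x 0.514500163275698 y -0.05721822455318619 len 0.1200690209397538 yaw -0.07233737458026035 343 1.7925225995524048e-05
dist to w1 edge 0.0499711568235573 skew 0.0009626254197396544
```

Emit:
drive_tool(
  moves=[
    {"ax": 0, "ay": 0, "az": 0, "dx": -0.004, "dy": 0, "dz": 0, "gripper": 0.3},
    {"ax": 0, "ay": 0, "az": 0, "dx": -0.008, "dy": 0, "dz": 0, "gripper": 0.3},
    {"ax": 0, "ay": 0, "az": 0, "dx": -0.012, "dy": 0, "dz": 0, "gripper": 0.3},
    {"ax": 0, "ay": 0, "az": 0, "dx": -0.016, "dy": 0, "dz": 0, "gripper": 0.3},
    {"ax": 0, "ay": 0, "az": 0, "dx": -0.02, "dy": 0, "dz": 0, "gripper": 0.3},
    {"ax": 0, "ay": 0, "az": 0, "dx": -0.024, "dy": 0, "dz": 0, "gripper": 0.3},
    {"ax": 0, "ay": 0, "az": 0, "dx": -0.028, "dy": 0, "dz": 0, "gripper": 0.3},
    {"ax": 0, "ay": 0, "az": 0, "dx": -0.032, "dy": 0, "dz": 0, "gripper": 0.3},
    {"ax": 0, "ay": 0, "az": 0, "dx": -0.036, "dy": 0, "dz": 0, "gripper": 0.3},
    {"ax": 0, "ay": 0, "az": 0, "dx": -0.039, "dy": 0, "dz": 0, "gripper": 0.3},
  ],
)

```text
clock: 6.0
position: [0.5505, -0.0591, 0.0682]
tcp_rot: [-0.113, -3.137, -0.001]
wrist_force: [1.4, 0.5, 0.7]
finger_gap: 0.0599
```

```bash
python3 - <<'E'
from m import *
im,C=snap('wrist','pics/w4.png'); np.savez('w4.npz',R=C[3],c=C[4],k=C[:3]); s=env.sense(); print(s['clock'],s['position'],s['tcp_rot'],s['finger_gap'],s['wrist_force'])
line('w4',90,160,100,520)
E
```

```text
6.05 [ 0.55   -0.0591  0.0681] [-0.1136 -3.1367 -0.0014] 0.059700772496368494 [ 0.8554 -0.1129 -0.1859]
red x 0.4744624901017006 y -0.05726369505894462 len 0.12012910818915586 yaw -0.07272087154737399 343 1.7940279135239192e-05
dist to w1 edge 0.010044327614407128 skew 0.0005791284526260182
```

View pics/w4.png

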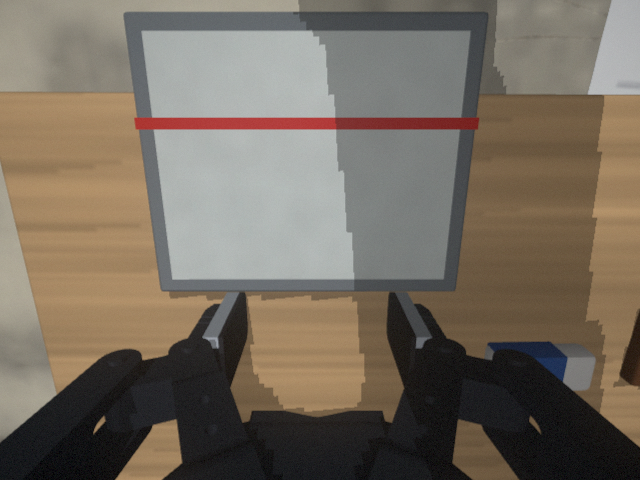

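```bash
cat >> m.py <<'E'
def edge(tag,r0,r1,cols):
    im=cv2.imread(f'pics/{tag}.png')[:,:,::-1]; d=np.load(f'{tag}.npz'); C=(*d['k'],d['R'],d['c'])
    X=cast(C,edge_cols(im,cols,r0,r1),.07); a,k,s=fit(X); print('edge',a,'at -.0573',np.polyval(a,-.0573),'yaw',-np.arctan(a[0]),k,s)
E
python3 -c "
from m import *
edge('w4',84,104,list(range(5,125))+list(range(500,600)))
edge('w4',84,104,list(range(5,125)))
edge('w4',84,104,list(range(500,600)))"
```

```text
edge [0.0766 0.4683] at -.0573 0.46391714550760016 yaw -0.07642479357439257 203 0.00010001910983213923
edge [0.0849 0.4695] at -.0573 0.4646636663419907 yaw -0.08473431924816797 113 9.779123972729222e-05
edge [0.0799 0.4682] at -.0573 0.4636023694733171 yaw -0.07977373308382074 92 4.5417495854401324e-05
```

Emit:
drive_tool(
  moves=[
    {"ax": 0, "ay": 0, "az": 0, "dx": -0.003, "dy": 0, "dz": 0, "gripper": 0.3},
    {"ax": 0, "ay": 0, "az": 0, "dx": -0.006, "dy": 0, "dz": 0, "gripper": 0.3},
    {"ax": 0, "ay": 0, "az": 0, "dx": -0.008, "dy": 0, "dz": 0, "gripper": 0.3},
    {"ax": 0, "ay": 0, "az": 0, "dx": -0.0095, "dy": 0, "dz": 0, "gripper": 0.3},
    {"ax": 0, "ay": 0, "az": 0, "dx": -0.01, "dy": 0, "dz": 0, "gripper": 0.3},
    {"ax": 0, "ay": 0, "az": 0, "dx": -0.01, "dy": 0, "dz": 0, "gripper": 0.3},
  ],
)

```text
clock: 6.55
position: [0.5398, -0.0591, 0.0681]
tcp_rot: [-0.114, -3.136, -0.001]
wrist_force: [1.4, -0.0, 0.7]
finger_gap: 0.0597
```

```bash
python3 - <<'E'
from m import *
im,C=snap('wrist','pics/w5.png'); np.savez('w5.npz',R=C[3],c=C[4],k=C[:3]); s=env.sense(); print(s['clock'],s['position'],s['wrist_force'])
line('w5',90,160,100,520)
E
```

```text
6.6 [ 0.5397 -0.0591  0.068 ] [0.2652 0.7898 0.1723]
red x 0.4637257912289712 y -0.057109520572585074 len 0.11991795610964331 yaw -0.07287901645515789 342 1.2741441019235522e-05
dist to w1 edge -0.000674842015493294 skew 0.00042098354484211564
```

View pics/w5.png

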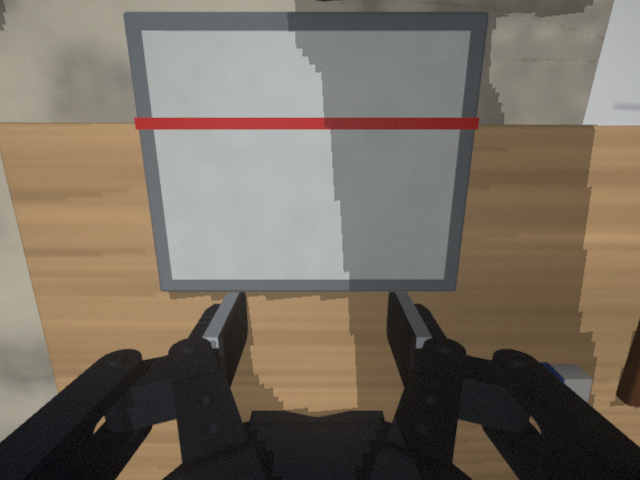

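Emit:
drive_tool(
  moves=[
    {"ax": 0, "ay": 0, "az": 0, "dx": 0.006, "dy": 0, "dz": 0, "gripper": 0.3},
    {"ax": 0, "ay": 0, "az": 0, "dx": 0.014, "dy": 0, "dz": 0.002, "gripper": 0.3},
    {"ax": 0, "ay": 0, "az": 0, "dx": 0.02, "dy": 0, "dz": 0.015, "gripper": 0.3},
    {"ax": 0, "ay": 0, "az": 0, "dx": 0.025, "dy": 0, "dz": 0.045, "gripper": 0.3},
    {"ax": 0, "ay": 0, "az": 0, "dx": 0.025, "dy": 0, "dz": 0.08, "gripper": 0.3},
    {"ax": 0, "ay": 0, "az": 0, "dx": 0.02, "dy": 0, "dz": 0.115, "gripper": 0.3},
    {"ax": 0, "ay": 0, "az": 0, "dx": 0.01, "dy": 0, "dz": 0.15, "gripper": 0.3},
    {"ax": 0, "ay": 0, "az": 0, "dx": 0, "dy": 0, "dz": 0.18, "gripper": 0.3},
    {"ax": 0, "ay": 0, "az": 0, "dx": 0, "dy": 0, "dz": 0.18, "gripper": 0.3},
    {"ax": 0, "ay": 0, "az": 0, "dx": 0, "dy": 0, "dz": 0.18, "gripper": 0.3},
  ],
)

```text
clock: 7.43
position: [0.5411, -0.0591, 0.2502]
tcp_rot: [0.114, 3.139, 0.003]
wrist_force: [0.2, -0.3, -0.7]
finger_gap: 0.0599
```

```bash
python3 - <<'E'
from m import *
im,C=snap('wrist','pics/w6.png'); np.savez('w6.npz',R=C[3],c=C[4],k=C[:3]); s=env.sense(); print(s['clock'],s['position'],s['tcp_rot'],s['wrist_force'])
snap('side','pics/side6.png')
line('w6',60,250,150,450)
edge('w5',110,135,list(range(5,125))+list(range(500,580)))
E
```

```text
7.4833 [ 0.5403 -0.0589  0.2483] [-0.113  -3.1369 -0.002 ] [-0.0381  0.0525 -0.0864]
red x 0.46358832848054127 y -0.05696167575861154 len 0.1199638684769108 yaw -0.07276548434009751 135 1.1247382389763399e-05
dist to w1 edge -0.0008227730575136364 skew 0.0005345156599024931
edge [0.0763 0.4681] at -.0573 0.463744207063112 yaw -0.07612339578243431 196 0.00010188212093214196
```

View pics/w6.png

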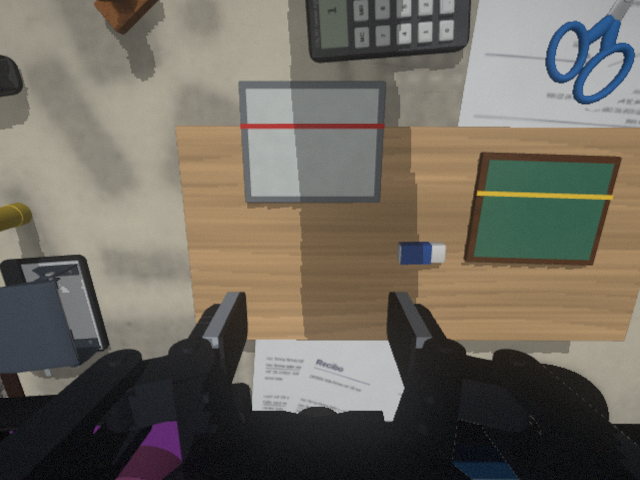

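View pics/side6.png

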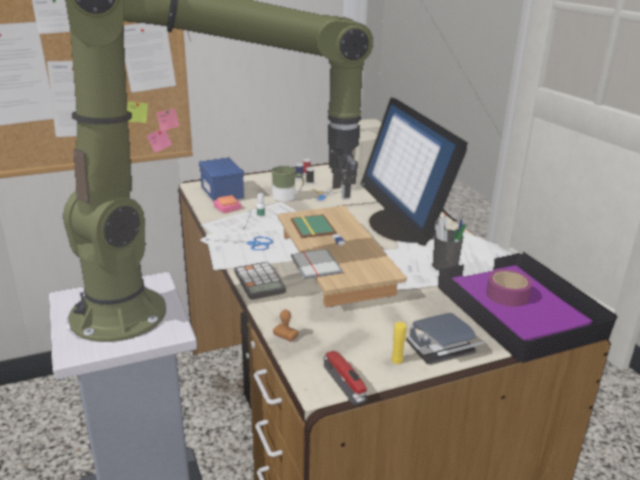

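```bash
python3 - <<'E'
from m import *
edge('w6',116,138,list(range(190,232))+list(range(395,455)))
d=np.load('w6.npz'); C=(*d['k'],d['R'],d['c'])
print('eraser',cast(C,[(399,242),(399,264),(445,243),(445,263)],.082).mean(0))
print('eraser before',np.array([[ 0.5709,0.0136],[0.5906,0.0135],[0.575,0.0551],[0.5929,0.0557]]).mean(0))
print('green',cast(C,[(482,152),(466,261)],.078),'before [.4964 .0853],[.5946 .0768]')
E
```

```text
edge [0.0751 0.4687] at -.0573 0.46444350906277365 yaw -0.07496277960579757 71 0.00011864666243239303
eraser [0.5816 0.0347 0.082 ]
eraser before [0.5823 0.0345]
green [[0.4955 0.0857 0.078 ]
 [0.5939 0.0768 0.078 ]] before [.4964 .0853],[.5946 .0768]
```

Within about 1 mm and square, with nothing else moved and the arm clear, so I'm handing it in.

```bash
python3 -c "
from bench import ticket,env
print(env.sense()['clock']); print(ticket.sign_off())"
```

```text
7.5333
the job is handed in; nothing more can be done
None
```

I pushed the white slate forward from behind with both fingertips, in three stages. I then backed the fingers off, raised the arm clear and handed the job in at 7.5 s on the robot's clock.

**Line on the edge:** the last picture puts the red line 0.9 mm past the riser's edge. The earlier views gave between 0 and 0.8 mm past, all well inside the 6 mm allowed.

**Square with the edge:** the slate is within about 0.003 rad of it, against the 0.07 rad allowed.

**Slate lying flat:** in the wrist and side pictures it lies flat with its whole width on the board. I did not measure its tilt directly.

**Bystanders:** the eraser and green slate measure within 1 mm of where they started. The mug, bottle, glue stick and stapler look unmoved in the side picture, but I did not measure them.

No check failed. The estimates of the edge position from different views disagreed by about 0.7 mm, which is within the camera calibration.

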